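Close the solvent reservoir's click-stop filler cap

TASK

The board cleaner's solvent reservoir has been topped up: take the red filler cap off its drip cup, push it gently down onto the reservoir's neck so that its two lugs drop through the slots, press the gasket down and turn the cap clockwise to its stop and on until the ratchet clicks over. Give it two or three clicks and no more than four, then let go, leaving the cap locked, and leave the other things on the bench where they are.

Things in the scene. Friction and masses are not known exactly. Their poses are not given: they have to be found in the camera images.
- cap: Red filler cap, 64 mm tall: disc 66 mm across and 10 mm thick, with a straight wing grip on top (54 long, 14 thick, 30 tall; white mark at its +x end) and a black plug below. About 200 g. Origin: centre of the plug's bottom face; z up along the cap's axis, x along the wing. The disc's underside is at z 24 mm, its top at 34, the wing's top at 64. At the start it hangs by its disc on the drip cup.
- cap_plug (a point): Centre of the bottom face of the cap's black plug (30 mm across, 24 long, its foot chamfered 1.5 mm). The point's x axis runs along the two lugs: each 9 mm wide, reaching out to 21 mm from the axis, 12 to 17.5 mm above this point. The lugs lie along the wing as long as the ratchet has not slipped; the point turns with the plug.
- cap_insert (a joint): Ratchet slip of the cap (rad): how far the red shell with the wing has turned clockwise (seen from above) past the plug. 0 at the start, grows 0.262 rad (15 degrees) per click. It slips only when the shell is turned with about 0.25 N m; below that shell and plug turn as one.
- tank: Fixed stainless solvent reservoir, 160 (x) by 220 (y) by 105 mm tall, filler neck on its top, a 135 mm high carrying handle 115 mm from the neck's axis. Origin: centre of its underside, z up. A springy black gasket, 58 mm across, stands 4 mm proud of the neck's rim: 5 N to start, 1.7 N per mm more; at 4 mm the cap's disc meets the hard rim.
- tank_neck (a point): Nominal centre of the filler neck's mouth, at its rim; axes as the tank's. Clamped by hand, the real neck is up to 4 mm off in x, y and z and 7 degrees about z. 56 mm across; its 5 mm thick lip, 32.6 mm bore, has two 12 mm wide slots along +x and -x for the lugs. With the gasket pressed 2.5 mm the lugs are below the lip and turn 45 degrees clockwise to a stop, with some 0.1 N m.
- drip_cup: Fixed aluminium cup on a 90 mm square plate, 56 mm across, 50 mm bore, 30 mm tall, on whose rim the cap is parked. Origin: centre of its underside.
- board: Loose green circuit board with parts on it, 100 by 160 mm, 19 mm tall, standing on four spacers. Origin: centre of its underside. Bystander.
- meter: Loose yellow multimeter lying on its back, 160 (x) by 78 by 48 mm. Origin: centre of its underside. Bystander.
- flux: Loose amber flux bottle with black cap, 38 mm across, 100 mm tall. Origin: centre of its underside. Bystander.
- spool: Loose spool of solder standing on end, 60 mm across, 44 mm tall. Origin: centre of its underside. Bystander.
Not all that is in view belongs to the job. What is meant by the cap is not green, turquoise or yellow, and is the smaller of those in its own colour.

How it is judged:
On the way, in this order (a step that is already met when the one before it is completed fails the run):
1. the cap sits in the neck with its lugs down through the slots (horizontal distance between cap_plug and tank_neck below 0.008 m and z of cap_plug in the frame of tank_neck below -0.0165 m and angle between the x axis of cap_plug and the x axis of tank_neck, either way round below 0.27 rad), for 0.1 s.
2. the lugs are turned under the lip (horizontal distance between cap_plug and tank_neck below 0.008 m and z of cap_plug in the frame of tank_neck below -0.0172 m and angle between the x axis of cap_plug and the x axis of tank_neck, either way round above 0.5 rad), for 0.1 s.
3. the ratchet has clicked over twice (value of joint cap_insert above 0.45 rad), for 0.1 s.
At the end, for the whole second after the job is handed in: The cap sits in the neck (within 8 mm of the neck's nominal axis, plug's foot at least 17.2 mm below the nominal rim), its lugs turned clockwise under the lip by at least 30 of the nominal 45 degrees, the ratchet slipped by two to four clicks (0.45 to 1.2 rad), the cap at rest and let go (horizontal distance between cap_plug and tank_neck below 0.008 m and z of cap_plug in the frame of tank_neck below -0.0172 m and angle between the x axis of cap_plug and the x axis of tank_neck, either way round above 0.52 rad and value of joint cap_insert between 0.45 and 1.2 rad and linear speed of cap below 0.02 m/s); the robot touches nothing.
It fails at once if the cap was forced against the reservoir: their contact forces added up to more than 45 N (contact force between cap and tank above 45 N).
It fails at once if the ratchet was turned over five clicks or more (value of joint cap_insert above 1.2 rad).
It fails at once if another thing on the bench was pushed more than 15 mm (distance of any of board, meter, flux, spool from where it was at the start of the episode above 0.015 m).
It also fails if it takes over 72 s, if anything falls off the work surface, if the arm or the gripper's body presses on something with over 40 N, if the wrist force passes 120 N, or if a joint passes its speed limit or range.

ROBOT

A 6-joint arm with a two-finger parallel gripper is mounted at the origin on the work surface. World frame = base frame: x ahead of the robot, y to its left, z up, the work surface at z = 0. Lengths are in m, angles in rad, forces in N, time in s.
With the tool pointing down it reaches from about 0.25 to 0.8 m from the base axis. Payload 8.5 kg.
Tool frame: the origin (TCP) lies at the very end of the fingers, on their centre line; the grasp point (between the pads) lies 19 mm behind it (manip.pinch_z is the z of the grasp point in the tool frame, in m); z points along the fingers, y is the line along which they close (so a half turn about z gives the same grasp; the last joint's range is limited). The gripper opens to 85 mm and grips with 20 to 120 N. Pads are 22 mm wide; open, the fingers measure 114 mm over their backs; the gripper's body (76 mm by 85 mm) begins 54 mm behind the grasp point. The pads swing forward as they close: fully open they stand 13 mm farther back than shut.
Start: joints at [-1.253, 0.238, -0.013, 1.319, 0, 1.571], TCP at [0.164, -0.499, 0.204] pointing down, gripper open.
Joint ranges: [-2.66, 2.66], [-1.03, 1.9], [-1.14, 1.46], [-1.82, 2.27], [-1.45, 1.34], [-3.14, 3.14]. Speed limits (rad/s): [2.22, 2.22, 2.79, 3.14, 3.14, 3.14].

INTERFACE

Orientations are given as a rotation vector (axis times angle).
In Python, from plant import manip gives the robot as it stands. The module is installed in compiled form; this text tells all that it offers.
- The arm moves only by the shell command python3 -m crank 'ROWS' [FORCE]. ROWS is JSON, a list of rows, each a list of 3 entries, a list of its own where there are three numbers: the closure, from 0 (fully open) to 1 (shut), then the shift along the tool's x, y, z in cm, then the turn, a rotation vector about the tool's x, y, z in degrees. A call has 1 to 8 rows; each row is the pose to reach, as a shift and turn from the pose commanded when the call began, along the tool's axes at that moment; what a row does not reach only later rows make up. A row lasts 1/8 s, in which the tool goes at most 62.5 mm and 10.7 degrees, less where a joint would pass 70% of its speed; a pose out of reach is approached as far as the arm can. A call with a gripper value outside its range is refused whole. The fingers move at their own pace and stop on an object; FORCE is the grip in N (left out, the last holds). Time passes only in rows, so rows that repeat a pose let the fingers close. It gives the time, the measured TCP pose, the force, the opening and the grip force at its end, in the units of the state.
- manip.sense(): the state, without advancing time (a new reading comes with each control period).
- manip.grab_frame(name): name is "side" or "top" or "wrist"; returns (picture, depth): 400x640x3 uint8, red, green, blue; 400x640 float32, m along the optical axis (not along the pixel's ray), 0 where there is no reading.
- manip.camera_model(name): a dict with "camera_matrix" (3x3 intrinsics, pixels), "k1" (the pictures are not rectified: a ray, as slopes to the right and down, at radius r is drawn at 1 + k1 r^2 times it, then the intrinsics apply), "pose" (4x4, takes a point from camera to world coordinates). Camera axes: x right, y down, z forward; pixel columns grow to the right and rows downward; lengths in m; the calibration is good to about 2 mm. A picture is of the moment at which its call begins: read the wrist's pose just before it. camera_model takes no time and is no camera call; for the wrist camera it gives the pose at the moment of the call.
- manip.finish_job(): hands the job in; it is judged then, once.
The state is a dict: "clock": time; "joints": joint angles; "qvel": joint speeds; "joint_torque": joint torques, N m; "ee_pos": TCP position; "orientation": TCP orientation; "wrist_force": force on the tool from outside, world axes, zero at the start; "wrist_torque": the same for the moment, N m; "width": finger opening in m; "grasp_force": force on a finger pad.
Only numpy, scipy, OpenCV 4.12 (cv2) and the standard library are available. Lean on these libraries where they do the work, as an engineer would, in place of code of your own. Each camera call takes 0.05 s, during which the arm holds its last target. There are 200 camera calls.

## Working session

There is one attempt and no reset: what is moved stays moved. The work goes in short steps, Python scripts to look and compute and a shell command to move; the robot and the scene stay as the last step left them, time stands still between calls to the robot, and variables do not carry over. Pictures are saved under pics/ and viewed, at most 10 in all, crops included, and the job is handed in when it is done.

```bash
mkdir -p pics; cat > h.py <<'E'
import numpy as np, cv2
from plant import manip
from scipy.spatial.transform import Rotation as R
def grab(n):
    m=manip.camera_model(n); p,d=manip.grab_frame(n); return p,d,m
def rays(m,uv):
    K=np.array(m["camera_matrix"]);uv=np.atleast_2d(uv).astype(float)
    q=np.c_[(uv[:,0]-K[0,2])/K[0,0],(uv[:,1]-K[1,2])/K[1,1]]
    s=q.copy()
    for _ in range(20): s=q/(1+m["k1"]*(s**2).sum(1,keepdims=True))
    return s
def pts(m,uv,d):
    s=rays(m,uv);P=np.c_[s,np.ones(len(s))]*np.asarray(d).reshape(-1,1)
    T=np.array(m["pose"]);return P@T[:3,:3].T+T[:3,3]
def plane(m,uv,z):
    T=np.array(m["pose"]);s=rays(m,uv);D=np.c_[s,np.ones(len(s))]@T[:3,:3].T
    return T[:3,3]+D*((z-T[2,3])/D[:,2])[:,None]
def cloud(m,d,mask):
    v,u=np.nonzero(mask&(d>0));return pts(m,np.c_[u,v],d[v,u])
def save(n,p): cv2.imwrite("pics/"+n,p[:,:,::-1])
E
python3 - <<'E'
from h import *
for n in("top","side"):
    p,d,m=grab(n);save(n+"0.png",p);np.savez(n+"0.npz",p=p,d=d)
    print(n,np.round(m["pose"],3).tolist(),np.round(m["camera_matrix"]).tolist(),m["k1"])
s=manip.sense();print(s["ee_pos"],s["orientation"],manip.pinch_z)
E
```

```text
top [[0.022, -0.997, 0.08, 0.45], [-1.0, -0.022, 0.004, 0.002], [-0.003, -0.08, -0.997, 1.534], [0.0, 0.0, 0.0, 1.0]] [[493.0, 0.0, 317.0], [0.0, 493.0, 198.0], [0.0, 0.0, 1.0]] -0.014370270062666867
side [[-0.937, -0.254, 0.241, 0.218], [-0.349, 0.649, -0.676, 0.987], [0.015, -0.717, -0.697, 1.137], [0.0, 0.0, 0.0, 1.0]] [[499.0, 0.0, 334.0], [0.0, 499.0, 205.0], [0.0, 0.0, 1.0]] -0.12072466722154117
[ 0.1639289  -0.49831379  0.20384632] [-3.10072138e+00 -4.96929886e-01  3.06523219e-04] -0.0187
```

View pics/top0.png

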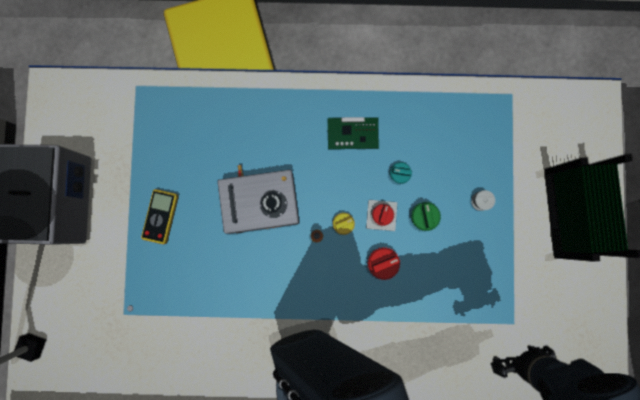

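View pics/side0.png

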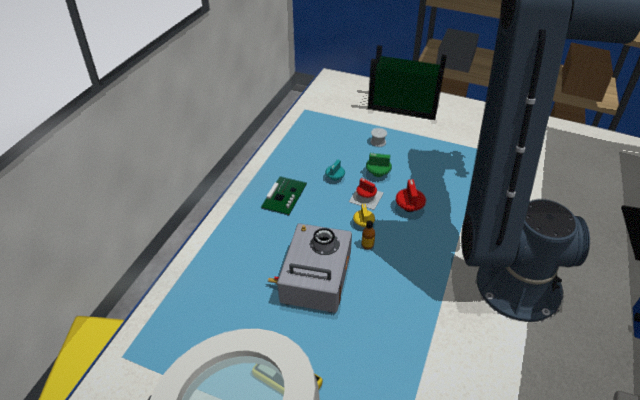

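The top view shows the red cap on its drip cup at (382,214). The bigger red decoy is at (383,263), the tank neck at (272,204) and its handle at (234,203).

```bash
python3 - <<'E'
from h import *
f=np.load("top0.npz");p,d=f["p"],f["d"];m=manip.camera_model("top")
h=cv2.cvtColor(p,cv2.COLOR_RGB2HSV)
red=((h[...,0]<8)|(h[...,0]>172))&(h[...,1]>130)&(h[...,2]>70)
w=np.zeros_like(red);w[195:235,362:402]=1
P=cloud(m,d,red&w);print("red",len(P),P.mean(0),np.percentile(P[:,2],[5,25,50,75,95]))
v,u=np.nonzero(red&w);print("disc@z.04",plane(m,[[u.mean(),v.mean()]],.045))
T=P[P[:,2]>.058];q=T[:,:2]-T[:,:2].mean(0);e=np.linalg.svd(q,full_matrices=False)[2][0];print("wing",len(T),T.mean(0),np.degrees(np.arctan2(e[1],e[0])))
# neck/tank
w[:]=0;w[160:240,212:305]=1
P=cloud(m,d,w);print(np.percentile(P[:,2],[5,25,50,75,90,95,99]))
top=P[(P[:,2]>.095)&(P[:,2]<.113)];r=cv2.minAreaRect(top[:,:2].astype(np.float32));print("tank rect",r)
w[:]=0;w[185:224,252:292]=1
P=cloud(m,d,w);N=P[(P[:,2]>.118)];print("neck",len(N),N.mean(0),N.min(0),N.max(0),cv2.minEnclosingCircle(N[:,:2].astype(np.float32)))
print(np.histogram(P[:,2],bins=np.arange(.08,.16,.005)))
for nm,(c,r) in dict(board=(353,133),yel=(343,223),flux=(316,235),green=(425,215),teal=(400,172),bigred=(383,263),meter=(160,215),spool=(483,200)).items():
    print(nm,pts(m,[[c,r]],[d[r,c]]).round(3))
E
```

```text
red 331 [ 0.52289554 -0.18841451  0.04824282] [0.03588903 0.0394135  0.04224946 0.05476598 0.07334477]
disc@z.04 [[ 0.5230452  -0.18885525  0.045     ]]
wing 81 [ 0.52214046 -0.19034395  0.07058296] 162.96106700440455
[-0.00295008  0.00193391  0.10143075  0.10655381  0.11022053  0.11687511
  0.14312404]
tank rect ((0.5512953400611877, 0.18252497911453247), (0.1620052307844162, 0.22048242390155792), 9.348550796508789)
neck 214 [0.54682755 0.1393476  0.13909685] [0.5180545  0.11070736 0.11828749] [0.57531167 0.16770734 0.15112932] ((0.5489307641983032, 0.14057226479053497), 0.03123883157968521)
(array([  0,   0,   1,  33, 414, 621, 233,  42,   6,   2,  12,  85,  83,
        18,   1]), array([0.08 , 0.085, 0.09 , 0.095, 0.1  , 0.105, 0.11 , 0.115, 0.12 ,
       0.125, 0.13 , 0.135, 0.14 , 0.145, 0.15 , 0.155]))
board [[ 0.778 -0.098  0.01 ]]
yel [[ 0.494 -0.069  0.071]]
flux [[0.457 0.01  0.096]]
green [[ 0.523 -0.311  0.076]]
teal [[ 0.651 -0.238  0.063]]
bigred [[ 0.38  -0.186  0.093]]
meter [[0.506 0.485 0.042]]
spool [[ 0.574 -0.494  0.044]]
```

```bash
python3 -m crank '[[0.3,[6,-2.5,-5],[0,0,-10]],[0.3,[12,-5,-5],[0,0,-20]],[0.3,[18,-7.5,-5],[0,0,-30]],[0.3,[24,-10,-5],[0,0,-40]],[0.3,[29,-12,-5],[0,0,-50]],[0.3,[34,-14,-5],[0,0,-60]],[0.3,[39,-16,-5],[0,0,-70]],[0.3,[43.7,-18.1,-5],[0,0,-80]]]' 40
python3 -c "
from h import *
s=manip.sense();print(s['joints'],s['width'])"
```

```text
clock: 1.1
ee_pos: [0.524, -0.1884, 0.254]
orientation: [-2.049, -2.381, 0.0]
wrist_force: [0.5, -1.0, 0.1]
width: 0.0598
grasp_force: 0.0
[-3.45129145e-01  2.84278722e-01  1.75762237e-01  1.46284616e+00
  8.49458890e-05  1.07582187e+00] 0.05975519726580034
```

```bash
python3 -m crank '[[0.3,[0,0,0],[0,0,-10]],[0.3,[0,0,0],[0,0,-20]],[0.3,[0,0,0],[0,0,-30]],[0.3,[0,0,0],[0,0,-40]],[0.3,[0,0,0],[0,0,-50]],[0.3,[0,0,0],[0,0,-60]],[0.3,[0,0,0],[0,0,-64]],[0.3,[0,0,0],[0,0,-64]]]'
python3 - <<'E'
from h import *
p,d,m=grab("wrist");save("w1.png",p);np.savez("w1.npz",p=p,d=d,T=m["pose"]);print(np.round(m["pose"],3).tolist(),np.round(m["camera_matrix"]).tolist())
h=cv2.cvtColor(p,cv2.COLOR_RGB2HSV)
red=((h[...,0]<8)|(h[...,0]>172))&(h[...,1]>130)&(h[...,2]>70)
P=cloud(m,d,red);P=P[np.hypot(P[:,0]-.523,P[:,1]+.189)<.06]
print(len(P),np.histogram(P[:,2],np.arange(.02,.09,.004)))
for lo,hi in((.03,.048),(.062,.085)):
    Q=P[(P[:,2]>lo)&(P[:,2]<hi)];print(np.median(Q[:,2]),cv2.minAreaRect(Q[:,:2].astype(np.float32)),cv2.minEnclosingCircle(Q[:,:2].astype(np.float32)))
E
```

```text
clock: 2.1
ee_pos: [0.5224, -0.1901, 0.254]
orientation: [-0.487, -3.103, -0.0]
wrist_force: [0.6, 0.4, -0.4]
width: 0.0596
grasp_force: 0.0
[[0.307, 0.92, 0.244, 0.461], [0.952, -0.296, -0.08, -0.171], [-0.001, 0.257, -0.966, 0.424], [0.0, 0.0, 0.0, 1.0]] [[307.0, 0.0, 319.0], [0.0, 307.0, 202.0], [0.0, 0.0, 1.0]]
2053 (array([   0,    0,    2,   12,  505, 1027,    0,   12,    0,    2,    8,
          4,  468,   11,    0,    0,    0]), array([0.02 , 0.024, 0.028, 0.032, 0.036, 0.04 , 0.044, 0.048, 0.052,
       0.056, 0.06 , 0.064, 0.068, 0.072, 0.076, 0.08 , 0.084, 0.088]))
0.0404352813658935 ((0.5239428877830505, -0.18939077854156494), (0.06680711358785629, 0.06474946439266205), 75.54386138916016) ((0.5252538323402405, -0.18951138854026794), 0.03390185534954071)
0.07042433469273046 ((0.5248337388038635, -0.18987013399600983), (0.013799648731946945, 0.052749574184417725), 74.11624908447266) ((0.5248163342475891, -0.18982845544815063), 0.026673756539821625)
```

View pics/w1.png

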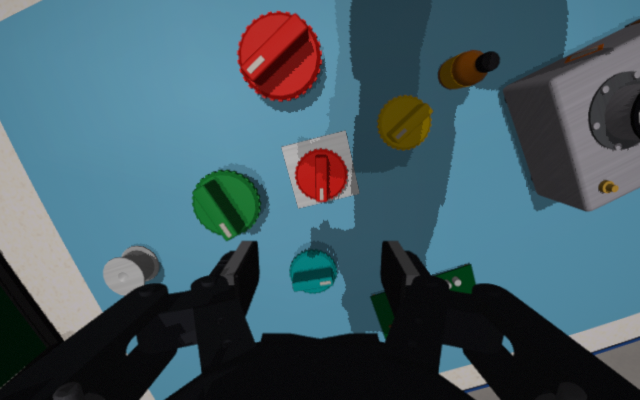

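The wrist view puts the cap at (321,175) with its wing upright, so between the fingers. Teal, green and yellow are clear of them. Next, descend and grip.

```bash
python3 -m crank '[[0.3,[-0.2,0.1,5],[0,0,-2]],[0.3,[-0.2,0.1,10],[0,0,-2]],[0.3,[-0.2,0.1,15],[0,0,-2]],[0.3,[-0.2,0.1,19],[0,0,-2]],[0.3,[-0.2,0.1,21],[0,0,-2]],[0.3,[-0.2,0.1,21],[0,0,-2]],[0.6,[-0.2,0.1,21],[0,0,-2]],[1,[-0.2,0.1,21],[0,0,-2]]]' 80
python3 -m crank '[[1,[0,0,0],[0,0,0]],[1,[0,0,0],[0,0,0]],[1,[0,0,0],[0,0,0]],[1,[0,0,0],[0,0,0]]]'
```

```text
clock: 3.15
ee_pos: [0.5256, -0.1901, 0.0456]
orientation: [0.432, 3.11, -0.001]
wrist_force: [0.4, 0.2, 0.4]
width: 0.0239
grasp_force: 0.0
clock: 3.65
ee_pos: [0.5248, -0.1898, 0.0444]
orientation: [-0.432, -3.112, -0.0]
wrist_force: [-0.1, 1.1, 0.9]
width: 0.0003
grasp_force: 0.0
```

```bash
python3 - <<'E'
from h import *
p,d,m=grab("wrist");save("w2.png",p)
p,d,m=grab("side");cv2.imwrite("pics/s2.png",cv2.resize(p[120:260,280:460,::-1],None,fx=4,fy=4))
print(manip.sense()["ee_pos"],manip.sense()["width"])
E
```

```text
[ 0.52479354 -0.18980985  0.0443714 ] -0.00017513651433369377
```

View pics/w2.png

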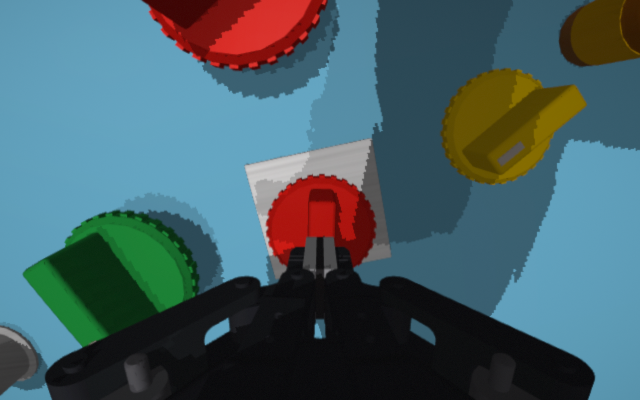

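View pics/s2.png

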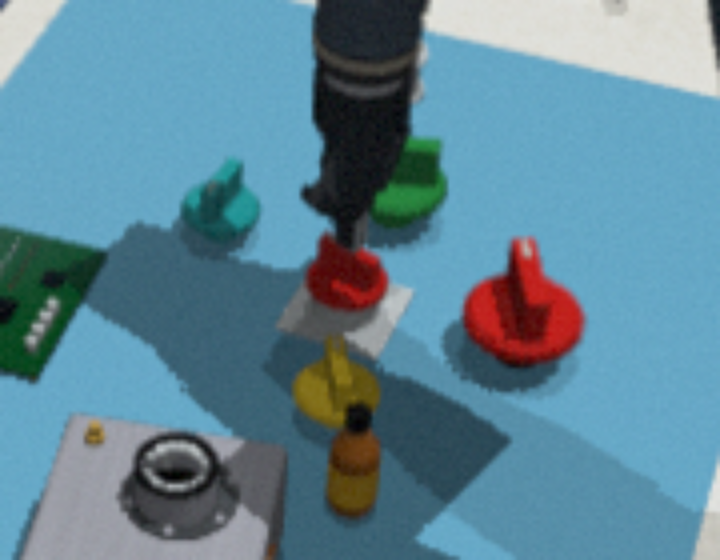

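The wrist view shows the fingers shut at (320,245) in line with the wing, with nothing between them. I'll check the depths there.

```bash
python3 - <<'E'
from h import *
p,d,m=grab("wrist");T=np.array(m["pose"]);print(T[:3,3])
for u in(312,321,330):
  for v in range(180,300,8):
    q=pts(m,[[u,v]],[d[v,u]])[0];print(u,v,d[v,u].round(3),q.round(4),p[v,u])
p,d,m=grab("side")
h=cv2.cvtColor(p,cv2.COLOR_RGB2HSV);red=((h[...,0]<8)|(h[...,0]>172))&(h[...,1]>130)&(h[...,2]>70)
P=cloud(m,d,red);P=P[np.hypot(P[:,0]-.523,P[:,1]+.189)<.07];print(len(P),P.min(0),P.max(0),P.mean(0));Q=P[P[:,2]>.06];print(Q.mean(0),Q.min(0),Q.max(0))
E
```

```text
[ 0.46271384 -0.17247563  0.21439806]
312 180 0.179 [ 0.4937 -0.186   0.0384] [162  17  12]
312 188 0.177 [ 0.4978 -0.1871  0.0408] [159  21  16]
312 196 0.159 [ 0.4981 -0.1867  0.0597] [97 10  8]
312 204 0.149 [ 0.4993 -0.1868  0.071 ] [171  21  16]
312 212 0.15 [ 0.5033 -0.1879  0.0706] [175  22  16]
312 220 0.152 [ 0.5075 -0.1892  0.07  ] [174  23  16]
312 228 0.152 [ 0.5113 -0.1903  0.0706] [173  21  15]
312 236 0.154 [ 0.5155 -0.1915  0.0703] [148  39  37]
312 244 0.14 [ 0.5142 -0.1907  0.0841] [78 77 78]
312 252 0.132 [ 0.5143 -0.1906  0.0927] [76 77 77]
312 260 0.123 [ 0.514  -0.1903  0.1013] [76 77 78]
312 268 0.117 [ 0.5141 -0.1901  0.1081] [88 88 89]
312 276 0.108 [ 0.5128 -0.1895  0.117 ] [17 18 20]
312 284 0.103 [ 0.5129 -0.1894  0.1224] [12 12 15]
312 292 0.103 [ 0.5156 -0.1902  0.1229] [10 11 12]
321 180 0.178 [ 0.495  -0.1809  0.0393] [160  17  13]
321 188 0.177 [ 0.4993 -0.1821  0.0408] [155  18  14]
321 196 0.16 [ 0.4995 -0.1822  0.0592] [97 10  8]
321 204 0.149 [ 0.5006 -0.1826  0.0708] [171  22  16]
321 212 0.151 [ 0.5049 -0.1838  0.0695] [175  22  17]
321 220 0.15
[... 821 characters left out ...]
 15]
330 228 0.152 [ 0.5137 -0.1816  0.0706] [173  20  13]
330 236 0.154 [ 0.5179 -0.1828  0.0703] [147  40  38]
330 244 0.14 [ 0.5164 -0.1828  0.0842] [77 77 78]
330 252 0.131 [ 0.5163 -0.1831  0.0931] [77 77 78]
330 260 0.123 [ 0.5161 -0.1833  0.1011] [77 76 78]
330 268 0.117 [ 0.516  -0.1835  0.1082] [82 82 83]
330 276 0.108 [ 0.5146 -0.1834  0.117 ] [16 17 19]
330 284 0.103 [ 0.5149 -0.1837  0.1218] [13 15 16]
330 292 0.098 [ 0.5145 -0.1837  0.1275] [10  9 13]
252 [ 0.49118715 -0.2030982   0.02420716] [ 0.55413028 -0.15320666  0.07642022] [ 0.52132989 -0.17657008  0.0486246 ]
[ 0.52082277 -0.18282704  0.06763023] [ 0.49669668 -0.19159827  0.06070351] [ 0.54767712 -0.17269581  0.07642022]
```

The fingertips really are at z≈0.078, just above the wing top (0.070), although the TCP reads 0.044. The stated tip offset doesn't match the real fingers, so I'll use the observed tip height. Reopen, go about 31 mm lower while watching the force, then grip.

```bash
python3 -m crank '[[0.4,[0,0,0],[0,0,0]],[0.4,[0,0,0],[0,0,0]],[0.4,[0,0,0],[0,0,0]],[0.4,[0,0,0],[0,0,0]],[0.4,[0,0,0.5],[0,0,0]],[0.4,[0,0,1],[0,0,0]],[0.4,[0,0,1.5],[0,0,0]],[0.4,[0,0,2],[0,0,0]]]' 80
python3 -m crank '[[0.4,[0,0,0.4],[0,0,0]],[0.4,[0,0,0.8],[0,0,0]],[0.4,[0,0,1.1],[0,0,0]],[0.4,[0,0,1.1],[0,0,0]]]'
python3 - <<'E'
from h import *
p,d,m=grab("wrist");save("w3.png",p);s=manip.sense();print(s["ee_pos"],s["wrist_force"])
for u in range(240,401,8):print(u,*[(v,pts(m,[[u,v]],[d[v,u]])[0].round(3).tolist()) for v in(236,246,256)])
E
```

```text
clock: 4.85
ee_pos: [0.5247, -0.1898, 0.0239]
orientation: [-0.432, -3.111, -0.0]
wrist_force: [-0.2, 0.1, 0.1]
width: 0.0508
grasp_force: 0.0
clock: 5.35
ee_pos: [0.5247, -0.1898, 0.0132]
orientation: [-0.431, -3.111, -0.0]
wrist_force: [-0.8, 0.0, -0.4]
width: 0.051
grasp_force: 0.0
[ 0.52480462 -0.18980997  0.01337756] [-0.23201858  0.22931216  0.13313134]
240 (236, [0.517, -0.24, 0.001]) (246, [0.523, -0.243, 0.001]) (256, [0.508, -0.222, 0.06])
248 (236, [0.518, -0.235, 0.002]) (246, [0.506, -0.218, 0.057]) (256, [0.506, -0.215, 0.068])
256 (236, [0.519, -0.23, 0.004]) (246, [0.507, -0.215, 0.055]) (256, [0.508, -0.213, 0.066])
264 (236, [0.508, -0.214, 0.04]) (246, [0.509, -0.212, 0.052]) (256, [0.514, -0.214, 0.053])
272 (236, [0.463, -0.172, 0.183]) (246, [0.514, -0.212, 0.042]) (256, [0.52, -0.214, 0.041])
280 (236, [0.51, -0.206, 0.041]) (246, [0.515, -0.208, 0.042]) (256, [0.521, -0.21, 0.041])
288 (236, [0.511, -0.203, 0.041]) (246, [0.517, -0.204, 0.041]) (256, [0.522, -0.206, 0.041])
296 (236, [0.513, -0.199, 0.04]) (246, [0.518, -0.201, 0.039]) (256, [0.523, -0.202, 0.
[... 507 characters left out ...]
.525, -0.177, 0.04]) (256, [0.529, -0.179, 0.041])
352 (236, [0.52, -0.172, 0.041]) (246, [0.526, -0.173, 0.04]) (256, [0.531, -0.175, 0.04])
360 (236, [0.522, -0.168, 0.04]) (246, [0.526, -0.17, 0.041]) (256, [0.532, -0.171, 0.04])
368 (236, [0.522, -0.165, 0.042]) (246, [0.528, -0.166, 0.04]) (256, [0.533, -0.167, 0.041])
376 (236, [0.523, -0.161, 0.041]) (246, [0.522, -0.163, 0.055]) (256, [0.527, -0.164, 0.054])
384 (236, [0.526, -0.156, 0.037]) (246, [0.523, -0.16, 0.056]) (256, [0.522, -0.162, 0.067])
392 (236, [0.542, -0.148, 0.004]) (246, [0.523, -0.156, 0.056]) (256, [0.522, -0.159, 0.068])
400 (236, [0.544, -0.143, 0.003]) (246, [0.551, -0.144, 0.001]) (256, [0.528, -0.154, 0.059])
```

View pics/w3.png

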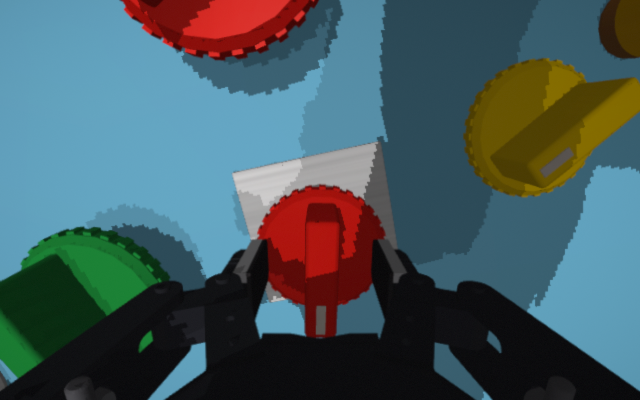

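The fingers now straddle the wing at (322,270), with tips about 10 mm above the disc. Closing.

```bash
python3 -m crank '[[0.7,[0,0,0],[0,0,0]],[0.7,[0,0,0],[0,0,0]],[1,[0,0,0],[0,0,0]],[1,[0,0,0],[0,0,0]],[1,[0,0,0],[0,0,0]],[1,[0,0,0],[0,0,0]],[1,[0,0,0],[0,0,0]]]' 80
python3 -m crank '[[1,[0,0,-0.5],[0,0,0]],[1,[0,0,-2],[0,0,0]],[1,[0,0,-5],[0,0,0]],[1,[0,0,-10],[0,0,0]],[1,[0,0,-15],[0,0,0]],[1,[0,0,-20],[0,0,0]],[1,[0,0,-20],[0,0,0]]]'
```

```text
clock: 6.28
ee_pos: [0.525, -0.1899, 0.0137]
orientation: [0.431, 3.111, -0.0]
wrist_force: [-1.6, -0.3, 5.7]
width: 0.0128
grasp_force: 78.4
clock: 7.15
ee_pos: [0.5267, -0.1905, 0.2182]
orientation: [0.431, 3.105, -0.002]
wrist_force: [1.3, 1.1, -2.1]
width: 0.0127
grasp_force: 78.0
```

```bash
python3 -m crank '[[1,[0,5,-3],[0,0,-5]],[1,[-1,10,-5],[0,0,-10]],[1,[-1,15,-5],[0,0,-15]],[1,[-1.5,21,-5],[0,0,-20]],[1,[-2,27,-5],[0,0,-25]],[1,[-2,33,-5],[0,0,-25]],[1,[-2,36.5,-5],[0,0,-25]],[1,[-2,36.5,-5],[0,0,-25]]]'
python3 -m crank '[[1,[0,0,0],[0,0,0]],[1,[0,0,0],[0,0,0]]]'
python3 - <<'E'
from h import *
p,d,m=grab("wrist");save("w4.png",p);np.savez("w4.npz",p=p,d=d,T=m["pose"],s=manip.sense()["ee_pos"])
P=cloud(m,d,np.ones(d.shape,bool));N=P[np.hypot(P[:,0]-.547,P[:,1]-.139)<.045]
print(np.histogram(N[:,2],np.arange(.1,.16,.003)))
N=N[(N[:,2]>.128)&(N[:,2]<.16)];print(cv2.minEnclosingCircle(N[:,:2].astype(np.float32)),np.median(N[:,2]))
E
```

```text
clock: 8.15
ee_pos: [0.6432, 0.1586, 0.2616]
orientation: [0.257, -3.129, -0.0]
wrist_force: [-0.4, 0.1, -1.5]
width: 0.0126
grasp_force: 78.6
clock: 8.4
ee_pos: [0.6431, 0.1547, 0.2635]
orientation: [0.25, -3.131, 0.0]
wrist_force: [0.7, -0.2, -1.8]
width: 0.0132
grasp_force: 78.6
(array([   1,  876, 1544,  905,  972,   14,   17,   19,   19,   14,   20,
         39,  657,  528,  837,    0,    0,    0,    0]), array([0.1  , 0.103, 0.106, 0.109, 0.112, 0.115, 0.118, 0.121, 0.124,
       0.127, 0.13 , 0.133, 0.136, 0.139, 0.142, 0.145, 0.148, 0.151,
       0.154, 0.157]))
((0.5464931130409241, 0.14162513613700867), 0.02919366955757141) 0.1415169601348178
```

View pics/w4.png

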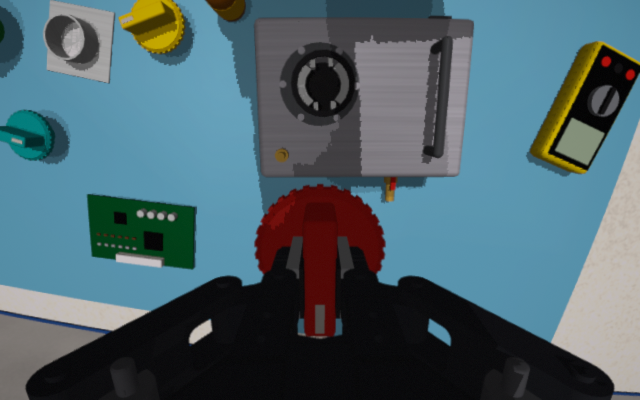

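The neck is at (323,84) with its slots near the image-vertical, and the handle at (438,95) is clear. The slot angle and the cap's offset from the TCP come next.

```bash
python3 - <<'E'
from h import *
f=np.load("w4.npz");p,d=f["p"],f["d"];m=manip.camera_model("wrist");m["pose"]=f["T"];s=f["s"];print(s)
v,u=np.nonzero(d>0);P=pts(m,np.c_[u,v],d[v,u]);c=np.array([.5465,.1416])
g=p[v,u].max(1);rr=np.hypot(*(P[:,:2]-c).T);k=(rr<.036)&(P[:,2]>.13)&(P[:,2]<.15)
for lo in np.arange(.014,.034,.002):
    q=k&(rr>=lo)&(rr<lo+.002);print(round(lo,3),q.sum(),np.median(P[q,2]).round(4) if q.any() else '',np.median(g[q]) if q.any() else '')
# gasket top circle
G=P[k&(P[:,2]>.1395)][:,:2]; 
hull=cv2.convexHull(G.astype(np.float32))[:,0]
A=np.c_[2*hull,np.ones(len(hull))];x=np.linalg.lstsq(A,(hull**2).sum(1),rcond=None)[0];print("gasket fit",x[:2],np.sqrt(x[2]+x[0]**2+x[1]**2))
# lip polar: pixels cast on rim plane
W=plane(m,np.c_[u,v],.1385);W0=W[:,:2]-x[:2];r=np.hypot(*W0.T);a=np.degrees(np.arctan2(W0[:,1],W0[:,0]))
for t in range(-180,180,6):
    q=(r>.0175)&(r<.0205)&(a>=t)&(a<t+6);print(t+3,q.sum(),g[q].mean().round(),(P[q,2]).mean().round(3),end=' | ')
# cap disc vs TCP
h=cv2.cvtColor(p,cv2.COLOR_RGB2HSV);red=((h[...,0]<8)|(h[...,0]>172))&(h[...,1]>120)&(h[...,2]>50)
C=cloud(m,d,red);C=C[np.hypot(C[:,0]-s[0],C[:,1]-s[1])<.05];print()
print(np.histogram(C[:,2],np.arange(.24,.36,.005)))
w=C[C[:,2]>np.percentile(C[:,2],97)-.006];print("wingtop",np.median(w[:,2]),cv2.minAreaRect(w[:,:2].astype(np.float32)))
D=C[C[:,2]<w[:,2].mean()-.024];print("disc",np.median(D[:,2]))
hull=cv2.convexHull(D[:,:2].astype(np.float32))[:,0];hull=hull[hull[:,0]<s[0]+.01]
A=np.c_[2*hull,np.ones(len(hull))];x=np.linalg.lstsq(A,(hull**2).sum(1),rcond=None)[0];print("disc fit",x[:2],np.sqrt(x[2]+x[0]**2+x[1]**2))
E
```

```text
[0.64318488 0.15469944 0.26364418]
0.014 0  
0.016 175 0.1382 81.0
0.018 225 0.1384 107.0
0.02 237 0.1384 107.0
0.022 395 0.1389 52.0
0.024 410 0.1424 19.0
0.026 444 0.1425 19.0
0.028 195 0.1424 26.0
0.03 0  
0.032 0  
0.034 0  
gasket fit [0.54655414 0.14147304] 0.028779512428137637
-177 10 37.0 0.115 | -171 8 36.0 0.116 | -165 8 36.0 0.117 | -159 7 36.0 0.116 | -153 8 34.0 0.115 | -147 8 87.0 0.129 | -141 8 110.0 0.138 | -135 8 91.0 0.133 | -129 9 87.0 0.129 | -123 7 111.0 0.139 | -117 8 111.0 0.138 | -111 8 112.0 0.138 | -105 7 111.0 0.138 | -99 7 112.0 0.138 | -93 8 112.0 0.139 | -87 6 112.0 0.139 | -81 6 116.0 0.139 | -75 8 122.0 0.138 | -69 7 112.0 0.138 | -63 7 112.0 0.139 | -57 7 114.0 0.138 | -51 8 117.0 0.138 | -45 7 112.0 0.138 | -39 9 112.0 0.139 | -33 7 112.0 0.138 | -27 8 102.0 0.138 | -21 6 42.0 0.121 | -15 7 96.0 0.135 | -9 8 106.0 0.138 | -3 7 34.0 0.117 | 3 7 9.0 0.112 | 9 8 14.0 0.112 | 15 7 15.0 0.112 | 21 8 15.0 0.113 | 27 7 25.0 0.114 | 33 8 96.0 0.136 | 39 7 108.0 0.139 | 45 8 63.0 0.122 | 51 6 66.0 0.134 | 57 7 81.0 0.138 | 63 7 81.0 0.138 | 69 7 81.0 0.138 | 
[... 203 characters left out ...]
| 141 7 81.0 0.138 | 147 6 82.0 0.138 | 153 7 75.0 0.138 | 159 9 55.0 0.118 | 165 7 102.0 0.139 | 171 8 103.0 0.135 | 177 7 56.0 0.123 | 
(array([   0,    0,    0,    0,    0,    0,    0,    1,  147, 2607, 2552,
         83,   97,  100,  119, 1515, 1954,    0,    9,    0,    0,    0,
          0]), array([0.24 , 0.245, 0.25 , 0.255, 0.26 , 0.265, 0.27 , 0.275, 0.28 ,
       0.285, 0.29 , 0.295, 0.3  , 0.305, 0.31 , 0.315, 0.32 , 0.325,
       0.33 , 0.335, 0.34 , 0.345, 0.35 , 0.355]))
wingtop 0.320100064946681 ((0.6422297954559326, 0.15065689384937286), (0.03848491236567497, 0.053207628428936005), 77.13323974609375)
disc 0.289964603965141
disc fit [0.64270921 0.15403104] 0.03333457652679538
```

```bash
python3 -m crank '[[1,[3,0.1,0],[0,0,-2]],[1,[6,0.2,0],[0,0,-4]],[1,[9,0.3,2],[0,0,-4]],[1,[9.7,0.3,5],[0,0,-4]],[1,[9.7,0.3,8],[0,0,-4]],[1,[9.7,0.3,10],[0,0,-4]],[1,[9.7,0.3,10.8],[0,0,-4]],[1,[9.7,0.3,10.8],[0,0,-4]]]'
python3 -m crank '[[1,[0,0,0],[0,0,0]],[1,[0,0,0],[0,0,0]],[1,[0,0,0],[0,0,0]]]'
python3 - <<'E'
from h import *
s=manip.sense();print(s["ee_pos"],s["orientation"],s["joints"][5])
p,d,m=grab("wrist")
h=cv2.cvtColor(p,cv2.COLOR_RGB2HSV);red=((h[...,0]<8)|(h[...,0]>172))&(h[...,1]>120)&(h[...,2]>50)
C=cloud(m,d,red);C=C[np.hypot(C[:,0]-s["ee_pos"][0],C[:,1]-s["ee_pos"][1])<.05]
z=np.percentile(C[:,2],90);D=C[C[:,2]<z-.024];print(z,np.median(D[:,2]))
hull=cv2.convexHull(D[:,:2].astype(np.float32))[:,0];hull=hull[hull[:,0]<s["ee_pos"][0]+.01]
A=np.c_[2*hull,np.ones(len(hull))];x=np.linalg.lstsq(A,(hull**2).sum(1),rcond=None)[0];print("disc fit",x[:2],np.sqrt(x[2]+x[0]**2+x[1]**2))
p,d,m=grab("side");cv2.imwrite("pics/s5.png",cv2.resize(p[190:300,270:380,::-1],None,fx=5,fy=5))
E
```

```text
clock: 9.45
ee_pos: [0.5471, 0.1429, 0.1556]
orientation: [0.36, -3.121, -0.0]
wrist_force: [0.2, -0.2, -1.5]
width: 0.0127
grasp_force: 78.6
clock: 9.82
ee_pos: [0.5474, 0.1435, 0.1559]
orientation: [-0.361, 3.12, 0.0]
wrist_force: [-1.2, 0.5, -2.7]
width: 0.0131
grasp_force: 78.6
[0.5474171  0.14347051 0.1558789 ] [-3.61325866e-01  3.11997887e+00  2.54649200e-04] 0.025696171178295393
0.21283695721893764 0.18229223151239313
disc fit [0.54788731 0.1434081 ] 0.03434819858701479
```

```bash
python3 -m crank '[[1,[0.1,-0.16,0],[0,0,0]],[1,[0.1,-0.16,0.5],[0,0,0]],[1,[0.1,-0.16,1],[0,0,0]],[1,[0.1,-0.16,1.4],[0,0,0]],[1,[0.1,-0.16,1.7],[0,0,0]],[1,[0.1,-0.16,1.7],[0,0,0]]]'
python3 -c "
from h import *
s=manip.sense();print(s['ee_pos'],s['wrist_force'],s['wrist_torque'])"
```

```text
clock: 10.68
ee_pos: [0.5464, 0.1416, 0.1381]
orientation: [0.361, -3.12, -0.0]
wrist_force: [0.1, -1.0, -2.9]
width: 0.0125
grasp_force: 78.6
[0.54635608 0.14157959 0.13811252] [ 0.08976544 -0.9543077  -2.91877071] [-0.02389175  0.00120186 -0.03327544]
```

```bash
python3 -m crank '[[1,[0,0,0.2],[0,0,0]],[1,[0,0,0.4],[0,0,0]],[1,[0,0,0.5],[0,0,0]],[1,[0,0,0.5],[0,0,0]]]'
python3 -m crank '[[1,[0,0,0.1],[0,0,0]],[1,[0,0,0.2],[0,0,0]],[1,[0,0,0.3],[0,0,0]],[1,[0,0,0.3],[0,0,0]]]'
python3 -c "
from h import *
s=manip.sense();print(s['ee_pos'],s['wrist_force'],s['wrist_torque'])"
```

```text
clock: 11.18
ee_pos: [0.5465, 0.1416, 0.1334]
orientation: [0.361, -3.121, -0.0]
wrist_force: [-0.3, 0.9, -1.9]
width: 0.0125
grasp_force: 78.6
clock: 11.68
ee_pos: [0.5465, 0.1416, 0.1303]
orientation: [0.361, -3.121, -0.0]
wrist_force: [0.8, 0.4, -2.1]
width: 0.013
grasp_force: 78.6
[0.54649616 0.14159303 0.13031917] [ 0.82260801  0.3550016  -2.11367866] [ 0.0570783   0.02144625 -0.02942458]
```

```bash
python3 -m crank '[[1,[0,0,0.1],[0,0,0]],[1,[0,0,0.2],[0,0,0]],[1,[0,0,0.3],[0,0,0]],[1,[0,0,0.4],[0,0,0]],[1,[0,0,0.4],[0,0,0]]]'
python3 -m crank '[[1,[0,0,0.05],[0,0,0]],[1,[0,0,0.1],[0,0,0]],[1,[0,0,0.15],[0,0,0]],[1,[0,0,0.15],[0,0,0]]]'
python3 -c "
from h import *
s=manip.sense();print(s['ee_pos'],s['wrist_force'],s['wrist_torque'])"
```

```text
clock: 12.3
ee_pos: [0.5465, 0.1416, 0.1263]
orientation: [0.361, -3.121, -0.0]
wrist_force: [0.5, -0.2, -2.9]
width: 0.0126
grasp_force: 78.6
clock: 12.8
ee_pos: [0.5467, 0.1416, 0.1253]
orientation: [-0.361, 3.12, 0.0]
wrist_force: [-0.9, 0.1, 2.9]
width: 0.0128
grasp_force: 79.1
[0.5466762  0.14161251 0.12530696] [-0.90699114  0.05436792  2.86887594] [-0.0750377   0.29488486  0.04805662]
```

```bash
python3 -m crank '[[1,[0,0,0.05],[0,0,0]],[1,[0,0,0.1],[0,0,0]],[1,[0,0,0.15],[0,0,0]],[1,[0,0,0.2],[0,0,0]],[1,[0,0,0.2],[0,0,0]]]'
python3 -m crank '[[1,[0,0,0.05],[0,0,0]],[1,[0,0,0.1],[0,0,0]],[1,[0,0,0.1],[0,0,0]]]'
python3 -c "
from h import *
s=manip.sense();print(s['ee_pos'],s['wrist_force'],s['wrist_torque'])"
```

```text
clock: 13.42
ee_pos: [0.5467, 0.1417, 0.1232]
orientation: [-0.361, 3.12, 0.0]
wrist_force: [-2.2, -0.3, 6.1]
width: 0.0129
grasp_force: 79.6
clock: 13.8
ee_pos: [0.5467, 0.1416, 0.1223]
orientation: [-0.361, 3.12, 0.0]
wrist_force: [-2.3, -0.1, 6.9]
width: 0.0127
grasp_force: 79.8
[0.54669246 0.14162968 0.1223449 ] [-2.28931556 -0.14078866  6.89425348] [-0.14253107  0.49947785  0.02374224]
```

```bash
python3 -m crank '[[1,[0,0,0.04],[0,0,0]],[1,[0,0,0.08],[0,0,0]],[1,[0,0,0.08],[0,0,0]],[1,[0,0,0.08],[0,0,3]],[1,[0,0,0.08],[0,0,7]],[1,[0,0,0.08],[0,0,11]],[1,[0,0,0.08],[0,0,15]],[1,[0,0,0.08],[0,0,15]]]'
python3 -c "
from h import *
s=manip.sense();print(s['ee_pos'],s['wrist_force'],s['wrist_torque'])"
```

```text
clock: 14.8
ee_pos: [0.5475, 0.1419, 0.122]
orientation: [0.051, 3.139, 0.001]
wrist_force: [-0.8, 0.8, 8.4]
width: 0.0128
grasp_force: 80.2
[0.54754166 0.14185367 0.1219921 ] [-0.8070617   0.84827966  8.3997144 ] [-0.02331515  0.09054699 -0.09422692]
```

```bash
python3 -m crank '[[1,[0,0,0],[0,0,5]],[1,[0,0,0],[0,0,10]],[1,[0,0,0],[0,0,15]],[1,[0,0,0],[0,0,20]],[1,[0,0,0],[0,0,24]],[1,[0,0,0],[0,0,24]]]'
python3 -c "
from h import *
s=manip.sense();print(s['ee_pos'],s['wrist_force'],s['wrist_torque'])"
```

```text
clock: 15.55
ee_pos: [0.5475, 0.1418, 0.1219]
orientation: [0.702, 3.06, 0.002]
wrist_force: [-0.8, -0.0, 8.1]
width: 0.0129
grasp_force: 80.2
[0.54754009 0.14183933 0.12194996] [-0.84119202 -0.01865898  8.11497762] [-0.04237937  0.05859871 -0.06832798]
```

```bash
for i in 1; do python3 -m crank '[[1,[0,0,0],[0,0,2]],[1,[0,0,0],[0,0,4]],[1,[0,0,0],[0,0,4]]]'
python3 -c "
from h import *
s=manip.sense();print(s['wrist_torque'])"
python3 -m crank '[[1,[0,0,0],[0,0,2]],[1,[0,0,0],[0,0,4]],[1,[0,0,0],[0,0,4]]]'
python3 -c "
from h import *
s=manip.sense();print(s['wrist_torque'])"
python3 -m crank '[[1,[0,0,0],[0,0,2]],[1,[0,0,0],[0,0,4]],[1,[0,0,0],[0,0,4]]]'
python3 -c "
from h import *
s=manip.sense();print(s['wrist_torque'])"; done
```

```text
clock: 15.92
ee_pos: [0.5475, 0.1418, 0.122]
orientation: [0.808, 3.034, 0.002]
wrist_force: [0.1, -0.7, 8.3]
width: 0.0131
grasp_force: 80.2
[-0.03335678  0.02696865 -0.07722424]
clock: 16.3
ee_pos: [0.5473, 0.1416, 0.1219]
orientation: [0.913, 3.004, 0.001]
wrist_force: [-1.5, -1.2, 8.3]
width: 0.0126
grasp_force: 80.3
[-0.25151193  0.23045788  0.14299067]
clock: 16.68
ee_pos: [0.5473, 0.1417, 0.1219]
orientation: [1.018, 2.97, 0.001]
wrist_force: [-0.6, -1.9, 8.0]
width: 0.0128
grasp_force: 80.2
[-0.17593679  0.13253804 -0.04905614]
```

```bash
python3 -m crank '[[1,[0,0,0],[0,0,2]],[1,[0,0,0],[0,0,4]],[1,[0,0,0],[0,0,6]],[1,[0,0,0],[0,0,6]]]'
python3 -c "
from h import *
s=manip.sense();print(s['wrist_torque'])"
python3 -m crank '[[1,[0,0,0],[0,0,2]],[1,[0,0,0],[0,0,4]],[1,[0,0,0],[0,0,6]],[1,[0,0,0],[0,0,6]]]'
python3 -c "
from h import *
s=manip.sense();print(s['wrist_torque'])"
python3 -m crank '[[1,[0,0,0],[0,0,2]],[1,[0,0,0],[0,0,4]],[1,[0,0,0],[0,0,6]],[1,[0,0,0],[0,0,6]]]'
python3 -c "
from h import *
s=manip.sense();print(s['wrist_torque'])"
```

```text
clock: 17.18
ee_pos: [0.5473, 0.1416, 0.1219]
orientation: [1.172, 2.913, 0.001]
wrist_force: [-1.0, -0.0, 9.5]
width: 0.0132
grasp_force: 80.2
[-0.22302379  0.16714578 -0.0395748 ]
clock: 17.68
ee_pos: [0.5472, 0.1416, 0.1219]
orientation: [1.322, 2.848, 0.001]
wrist_force: [-1.0, -0.1, 8.3]
width: 0.0127
grasp_force: 80.2
[-0.24239529  0.28828868  0.16285169]
clock: 18.18
ee_pos: [0.5472, 0.1416, 0.1219]
orientation: [1.47, 2.775, 0.001]
wrist_force: [-1.1, -2.3, 8.5]
width: 0.0127
grasp_force: 80.2
[-0.23092087  0.2687818  -0.04960251]
```

The torque peaks at 47° and 63° look like two clicks about 15° apart. I'll go through a third for margin, which stays well below the limit.

```bash
python3 -m crank '[[1,[0,0,0],[0,0,2]],[1,[0,0,0],[0,0,4]],[1,[0,0,0],[0,0,6]],[1,[0,0,0],[0,0,8]],[1,[0,0,0],[0,0,8]]]'
python3 -c "
from h import *
s=manip.sense();print(s['wrist_torque'])"
python3 -m crank '[[1,[0,0,0],[0,0,2]],[1,[0,0,0],[0,0,4]],[1,[0,0,0],[0,0,6]],[1,[0,0,0],[0,0,6]],[1,[0,0,0],[0,0,6]]]'
python3 - <<'E'
from h import *
s=manip.sense();print(s['wrist_torque'])
p,d,m=grab("wrist");save("w6.png",p)
E
```

```text
clock: 18.8
ee_pos: [0.5471, 0.1416, 0.1218]
orientation: [1.66, 2.666, 0.001]
wrist_force: [-1.5, -1.0, 8.5]
width: 0.0126
grasp_force: 80.2
[-0.22116772  0.25266058  0.12069611]
clock: 19.42
ee_pos: [0.5472, 0.1416, 0.1219]
orientation: [1.797, 2.576, 0.002]
wrist_force: [-1.6, -0.7, 9.6]
width: 0.0128
grasp_force: 80.3
[-0.27315805  0.28049311  0.03028078]
```

View pics/w6.png

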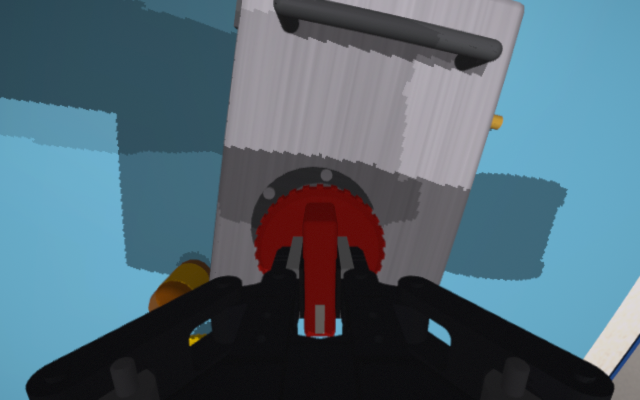

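The cap is seated, and the wing is still square in the fingers at (320,270). The wing has turned 83° in all, about 37° past the stop, or 2–3 clicks. Release and retreat.

```bash
python3 -m crank '[[0.7,[0,0,0],[0,0,0]],[0.5,[0,0,0],[0,0,0]],[0.4,[0,0,0],[0,0,0]],[0.4,[0,0,0],[0,0,0]],[0.4,[0,0,-1],[0,0,0]],[0.4,[0,0,-3],[0,0,0]],[0.4,[0,0,-6],[0,0,0]],[0.4,[0,0,-11],[0,0,0]]]'
python3 -m crank '[[0.4,[-3,0,-1],[0,0,0]],[0.4,[-6,0,-3],[0,0,0]],[0.4,[-6,0,-3],[0,0,0]]]'
python3 - <<'E'
from h import *
s=manip.sense();print(s["ee_pos"],s["wrist_force"])
p,d,m=grab("wrist");save("w7.png",p)
h=cv2.cvtColor(p,cv2.COLOR_RGB2HSV);red=((h[...,0]<8)|(h[...,0]>172))&(h[...,1]>120)&(h[...,2]>50)
C=cloud(m,d,red);C=C[np.hypot(C[:,0]-.5467,C[:,1]-.1415)<.045]
z=np.percentile(C[:,2],95);w=C[C[:,2]>z-.006];D=C[C[:,2]<z-.024]
print("wing top",np.median(w[:,2]),cv2.minAreaRect(w[:,:2].astype(np.float32)),"disc",np.median(D[:,2]),cv2.minEnclosingCircle(D[:,:2].astype(np.float32)))
E
```

```text
clock: 20.48
ee_pos: [0.5457, 0.1414, 0.2316]
orientation: [-1.796, -2.575, 0.003]
wrist_force: [0.6, 0.1, -0.1]
width: 0.0513
grasp_force: 0.0
clock: 20.85
ee_pos: [0.5684, 0.0839, 0.263]
orientation: [1.799, 2.573, 0.003]
wrist_force: [-0.0, 0.2, -0.0]
width: 0.0512
grasp_force: 0.0
[0.56842812 0.08392283 0.26296152] [-0.02996752  0.24627497 -0.02452934]
wing top 0.17980739625662134 ((0.5472446084022522, 0.141243577003479), (0.013481505215168, 0.05361426994204521), 20.419031143188477) disc 0.14975274100317057 ((0.5475294589996338, 0.1410311907529831), 0.038973450660705566)
```

View pics/w7.png

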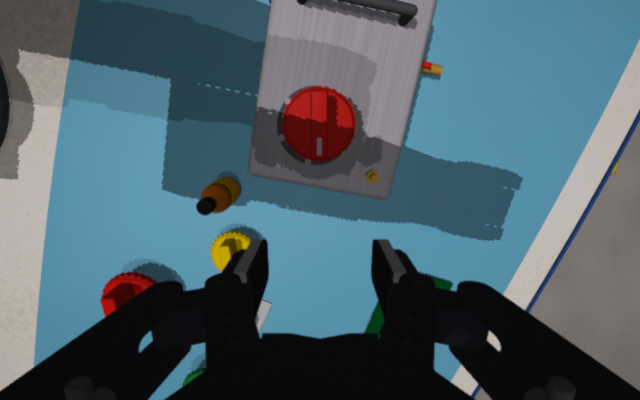

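The cap sits locked: its foot is about 23 mm below the rim, the wing stayed at 110° after release (about 0.6–0.8 rad of slip), and the gripper is clear.

```bash
python3 -c "
from plant import manip
print(manip.finish_job())"
```

```text
the job is handed in; nothing more can be done
None
```

I handed the job in with the cap locked on the neck, about two to three ratchet clicks (estimated from wing angle and torque peaks), cap released and gripper clear; `finish_job` returned no verdict.

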